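Lay the control housing on its back and hang its cover on the hinge pin

ROBOT

A 6-joint arm with a two-finger parallel gripper is mounted at the origin on the work surface. World frame = base frame: x ahead of the robot, y to its left, z up, the work surface at z = 0. Lengths are in m, angles in rad, forces in N, time in s.
With the tool pointing down it reaches from about 0.25 to 0.85 m from the base axis. Payload 12.5 kg.
Tool frame: the origin (TCP) lies midway between the tips of the shut fingers; the grasp point (between the pads) lies 19 mm behind it; y points along the fingers, z is the direction in which the jaws open and shut, and the axes are right-handed (so a half turn about y gives the same grasp; the last joint's range is limited). The gripper opens to 93 mm and grips with 3 to 60 N. Pads are 15 mm wide; open, the fingers measure 128 mm over their backs; the gripper's body (75 mm by 188 mm) begins 65 mm behind the grasp point.
Start: joints at [1.219, 0.351, 1.652, -0, 1.139, -0.085], TCP at [0.145, 0.531, 0.219] pointing down, gripper open.
Joint ranges: [-2.75, 2.75], [-0.79, 2.1], [0.01, 2.65], [-1.57, 4.71], [0.07, 3.14], [-2.87, 2.87]. Speed limits (rad/s): [2.22, 2.22, 2.79, 3.14, 3.14, 3.14].

INTERFACE

Orientations are given as a rotation vector (axis times angle).
In Python, from plant import robot, solver, vision, order gives the robot as it stands. Calls block until the motion is done:
- robot.goto(position, orientation): joint-space move of the TCP to a pose.
- robot.move_l(position, orientation=None, v=0.15): straight line of the TCP; orientation=None keeps the orientation; v is the mean speed in m/s.
- robot.move_j(angles): joint-space move.
- robot.gripper_to(opening, squeeze=None): finger opening in m; squeeze is the grip in N (None keeps the last); returns when the fingers have stopped.
- robot.wait(seconds).
- solver.ik(position, orientation): joint angles nearest the present ones, or None.
- vision.get_image(name): name is "scene" or "top" or "wrist"; returns a dict with "img" (400x640x3 uint8, red, green, blue), "fov_y" (degrees; the focal length in pixels is half the picture's height over the tangent of half this angle, whatever the lens; pixels are square), "cx", "cy" (the principal point, pixels), "rvec" (rotation vector, rad) and "tvec" (3), from world to camera coordinates, as OpenCV has them; the wrist camera has in their place "T_tool_cam" (4x4, takes a point from camera to tool coordinates, whose origin is the TCP and whose axes are the tool frame's). Camera axes: x right, y down, z forward; pixel columns grow to the right and rows downward; lengths in m; the calibration is good to about 2 mm. A picture is of the moment at which its call begins: read the wrist's pose just before it. There is no depth.
A pose or a line that the arm cannot do raises robot.Unreachable and nothing moves.
- order.job_done(): hands the job in, once; it reports no verdict.
Readings, each from a call of its own:
- robot.read_t(): time.
- robot.read_joint_positions(): joint angles.
- robot.read_qvel(): joint speeds.
- robot.read_joint_efforts(): joint torques, N m.
- robot.read_position(): TCP position.
- robot.read_orientation(): TCP orientation.
- robot.read_ft_force(): force on the tool from outside, world axes, zero at the start.
- robot.read_wrist_torque(): the same for the moment, N m.
- robot.read_gripper_width(): finger opening in m.
Only numpy, scipy, OpenCV 4.12 (cv2) and the standard library are available. Lean on these libraries where they do the work, as an engineer would, in place of code of your own. Each camera call takes 0.05 s, during which the arm holds its last target.

TASK

Refit the cover of the empty grey control housing: first tip the housing over the edge of the rubber mat, pushing at its top and not lifting it, so that it lies on its back on the mat with the open side up. Then lay the cover on the opening with its hinge knuckle between the two on the housing, and slide the loose hinge pin through all three knuckles, fully home. Leave the filament spool, the motor and the mug where they are.

Things in the scene. Friction and masses are not known exactly. Their poses are not given: they have to be found in the camera images.
- mat: Black rubber bench mat, 280 (x) x 240 (y) x 12 mm thick, fixed to the bench. Origin: centre of its underside. Its -x edge (140 mm from the origin) is towards the robot; the housing stands on the bench against that edge, which blocks its bottom when it is pushed over.
- housing: Empty grey plastic box standing loose on the bench, about 0.55 kg, 80 deep (x) x 140 wide (y) x 180 mm high (z), walls 6 mm. Origin: centre of its underside as it stands. +x side: the back, against the mat; -x side, to the robot: the open front. Lying on its back, its x axis points down, its z axis along the mat away from the robot, and its front rim is 80 mm above the mat.
- housing_hinge (a point): Middle of the housing's hinge line, 10 mm in front of the front rim, 10 mm above the bottom as it stands; axes as the housing's, the line runs along y. Two round knuckles (19 mm outside, bore 13 mm) cover y from -70 to -34 and 34 to 70 mm, their outer ends flush with the housing's sides. The pin can enter from either end.
- housing_heel (a point): Middle of the bottom back edge of the housing, the edge over which it is tipped.
- housing_toprim (a point): Middle of the front edge of the housing's top wall (6 mm thick, 180 mm up while standing), the place to push towards the housing's +x. Pushed there, the housing turns over the mat's edge and falls onto its back by itself past a lean of about 25 degrees, some 90 mm of push.
- cover_handle (a point): Middle of the bar of the cover's black bow handle. Bar along y, 14 mm wide (x), 12 high, 108 long, on two posts at y = +-48 mm; 26 mm free below it. The cover, loose, 0.26 kg, is a grey plate from x = -78 to 80, y = -70 to 70 mm, 6 mm thick, handle up. The bar's middle is 50 mm above the bench as it lies, 38 mm above the housing's rim when fitted; axes as the cover's.
- cover_hinge (a point): Middle of the cover's one hinge knuckle (19 mm outside, bore 13 mm, y from -30 to 30 mm), 90 mm to -x of the handle's middle and 28 mm lower. Fitted, it meets housing_hinge, cover x along the housing's z, cover y along its y. Slanted tabs, 12 mm deep under the plate, then drop inside the housing's walls with 2 mm play.
- pin_mid (a point): Middle of the loose hinge pin's working length, on its axis, 5 mm above the bench as it lies. 0.09 kg: a 9 mm steel rod along its y axis, tapered over the last 14 mm to the tip at y = +78 mm, with a flat black thumb grip from y = -110 to -70 mm. Fully home, the grip's shoulder (y = -70) touches the outer knuckle's end and this point meets housing_hinge.
- pin_grip (a point): Middle of the pin's flat thumb grip, 92 mm to -y of pin_mid and 19 mm above the rod's axis (24 mm above the bench as it lies). The grip is 14 mm thick (x), 40 mm long (y) and stands upright from 5 mm below to 34 mm above the axis; axes as the pin's.
- pin_tip (a point): End of the pin's tapered tip, on its axis.
- spool: Bystander: black spool of red filament, 150 mm across, 50 mm high, lying flat on the bench. Origin: centre of its underside.
- motor: Bystander: small square motor, 42 x 42 x 40 mm with a 22 mm shaft, standing shaft up. Origin: centre of its underside.
- mug: Bystander: white mug, 80 mm across, 90 mm high, upright on the bench. Origin: centre of its underside.

How it is judged:
On the way, in this order (a step that is already met when the one before it is completed fails the run):
1. the housing lies on its back on the mat, open side up, at rest (angle between housing's own x axis and vertical above 3.05 rad and height (world z) of housing_hinge above 0.096 m and linear speed of housing below 0.02 m/s), for 0.3 s.
2. the cover lies on the opening with its knuckle between the housing's knuckles (distance between cover_hinge and housing_hinge below 0.005 m and angle between the y axis of cover_hinge and the y axis of housing_hinge, either way round below 0.05 rad and angle between cover_hinge's own z axis and vertical below 0.06 rad), for 0.2 s.
3. the pin has entered the first knuckle (distance between pin_tip and housing_hinge below 0.06 m and x of pin_tip in the frame of housing_hinge between -0.007 and 0.007 m and z of pin_tip in the frame of housing_hinge between -0.007 and 0.007 m and angle between the y axis of pin_mid and the y axis of housing_hinge, either way round below 0.15 rad), for 0.1 s.
4. the pin is through all three knuckles and fully home (distance between pin_mid and housing_hinge below 0.006 m and angle between the y axis of pin_mid and the y axis of housing_hinge, either way round below 0.06 rad), for 0.2 s.
At the end, for the whole second after the job is handed in: Housing flat on its back on the mat (within 5 degrees), at rest; cover flat on its opening, knuckle in line with the housing's (5 mm, 3 degrees); pin through all three knuckles, its middle within 6 mm of the middle of the hinge line, along it within 3.5 degrees (all of step 1 and all of step 2 and all of step 4); the robot touches nothing.
It fails at once if the housing is lifted: its bottom back edge rises more than 50 mm above the bench (height (world z) of housing_heel above 0.05 m).
It fails at once if a bystander (spool, motor, mug) is moved more than 25 mm or knocked over (distance of any of spool, motor, mug from where it was at the start of the episode above 0.025 m or angle between any of motor, mug's own z axis and vertical above 0.5 rad).
It also fails if it takes over 69 s, if anything falls off the work surface, if the arm or the gripper's body presses on something with over 40 N, if the wrist force passes 120 N, or if a joint passes its speed limit or range.

## Working session

There is one attempt and no reset: what is moved stays moved. The work goes in short steps, each a Python script; the robot and the scene stay as the last script left them, time stands still between calls to the robot, and variables do not carry over. Pictures are saved under pics/ and viewed, and the job is handed in when it is done.

```bash
ls; mkdir -p pics; python3 - <<'E'
from plant import robot, solver, vision, order
import cv2
for n in ["scene","top","wrist"]:
    d=vision.get_image(n); cv2.imwrite(f"pics/{n}0.png",d["img"][:,:,::-1])
    print(n,{k:v for k,v in d.items() if k!="img"})
print(robot.read_t(),robot.read_position(),robot.read_orientation())
E
```

```text
pics
scene {'fov_y': 51.147487857349965, 'cx': 318.7879440564572, 'cy': 205.9496627453401, 'rvec': array([ 1.85130004,  1.35493515, -0.69853332]), 'tvec': array([-0.16102039, -0.20471125,  1.61015624])}
top {'fov_y': 43.97806420890141, 'cx': 313.69949134941777, 'cy': 201.62986941524272, 'rvec': array([ 2.19634108, -2.1535496 ,  0.0430574 ]), 'tvec': array([0.01721716, 0.54007094, 1.53646298])}
wrist {'fov_y': 66.68108184186545, 'cx': 326.7730885660201, 'cy': 201.0804105209067, 'T_tool_cam': array([[ 1.59026233e-03,  9.56726643e-01,  2.90983850e-01,
        -8.07081189e-02],
       [-3.44828768e-04, -2.90983676e-01,  9.56727956e-01,
        -1.66823975e-01],
       [ 9.99998676e-01, -1.62178803e-03, -1.32833508e-04,
        -8.45152092e-04],
       [ 0.00000000e+00,  0.00000000e+00,  0.00000000e+00,
         1.00000000e+00]])}
0.15 [0.14488897 0.53031682 0.21827052] [-1.56141584  0.20952495 -0.2093087 ]
```

View pics/scene0.png

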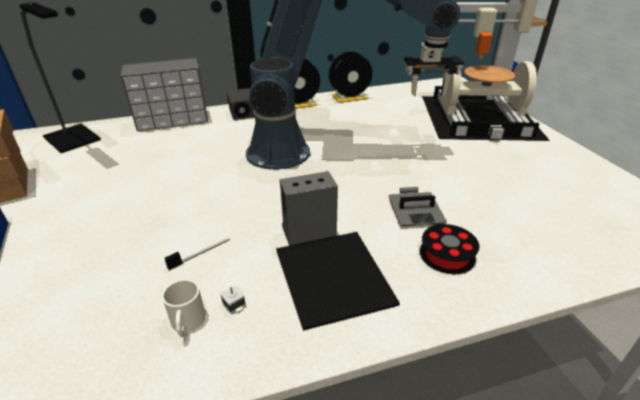

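View pics/top0.png

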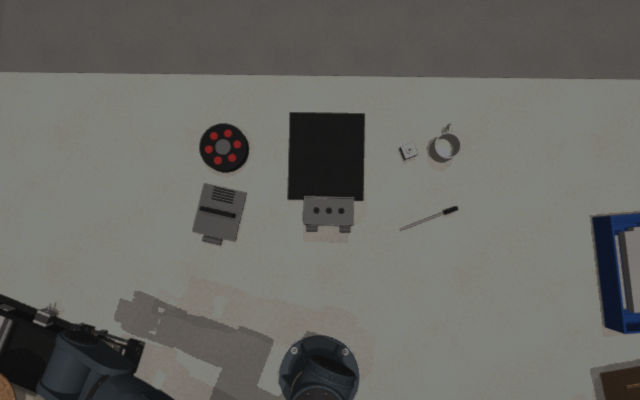

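View pics/wrist0.png

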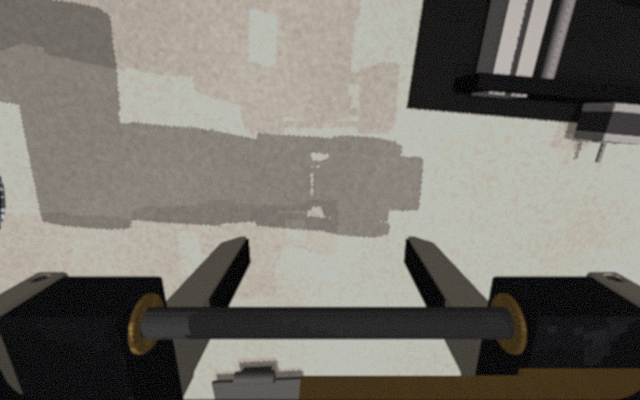

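```bash
cat > h.py <<'E'
import numpy as np, cv2
from scipy.spatial.transform import Rotation as Ro
from plant import robot, solver, vision, order
def cam(d):
    f=200/np.tan(np.radians(d["fov_y"]/2)); K=np.array([[f,0,d["cx"]],[0,f,d["cy"]],[0,0,1.]])
    if "rvec" in d: R=cv2.Rodrigues(d["rvec"])[0]; t=np.array(d["tvec"])
    else:
        T=np.eye(4);T[:3,:3]=cv2.Rodrigues(np.array(d["rv"]))[0];T[:3,3]=d["p"]
        T=np.linalg.inv(T@d["T_tool_cam"]);R=T[:3,:3];t=T[:3,3]
    return K,R,t
def get(n):
    p=robot.read_position();r=robot.read_orientation();d=vision.get_image(n)
    if n=="wrist": d["p"]=p;d["rv"]=r
    return d
def ray(d,uv,z):
    K,R,t=cam(d); c=-R.T@t; v=R.T@np.linalg.inv(K)@np.array([uv[0],uv[1],1.]); return c+v*(z-c[2])/v[2]
def proj(d,P):
    K,R,t=cam(d); q=(np.atleast_2d(P)@R.T+t)@K.T; return q[:,:2]/q[:,2:]
def ori(a,tilt=0):
    "tool pointing down, jaw axis (tool z) at world angle a"
    z=np.array([np.cos(a),np.sin(a),0]); y=np.array([0,0,-1.]); x=np.cross(y,z)
    return Ro.from_matrix(np.c_[x,y,z]).as_rotvec()
def save(d,name,crop=None,s=1):
    im=d["img"][:,:,::-1]
    if crop: im=im[crop[1]:crop[3],crop[0]:crop[2]]
    im=cv2.resize(im,None,fx=s,fy=s,interpolation=cv2.INTER_CUBIC); cv2.imwrite("pics/"+name+".png",im)
E
python3 - <<'E'
from h import *
import pickle
d=get("top"); pickle.dump(d,open("top0.pkl","wb"));save(d,"topA",(180,100,310,250),5 and 4);save(d,"topB",(280,100,470,250),4)
s=get("scene");pickle.dump(s,open("scene0.pkl","wb"))
for a in (0,np.pi/2,-np.pi/2,np.pi): print(a,solver.ik([0.5,0,0.2],ori(a)))
print(Ro.from_rotvec(robot.read_orientation()).as_matrix().round(2))
E
```

```text
0 [-0.09313458  0.28195667  1.79871879  0.          1.06091719 -0.09313458]
1.5707963267948966 [-0.09313458  0.28195667  1.79871879  0.          1.06091719 -1.66393091]
-1.5707963267948966 [-9.31345840e-02  2.81956667e-01  1.79871879e+00 -4.44089210e-16
  1.06091719e+00  1.47766174e+00]
3.141592653589793 None
[[ 0.96 -0.    0.26]
 [-0.26 -0.    0.96]
 [-0.   -1.   -0.  ]]
```

View pics/topA.png

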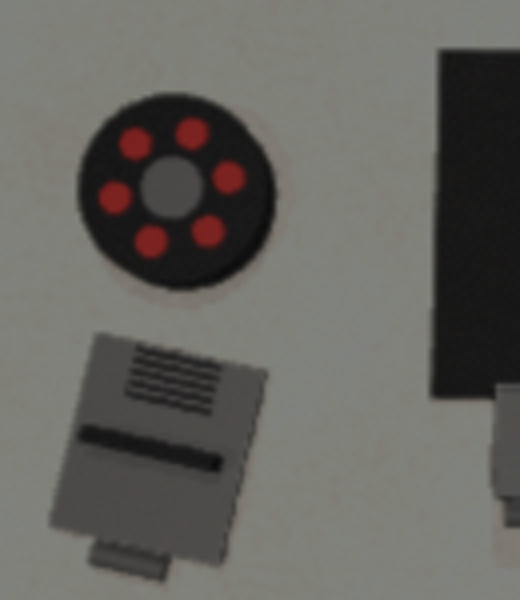

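View pics/topB.png

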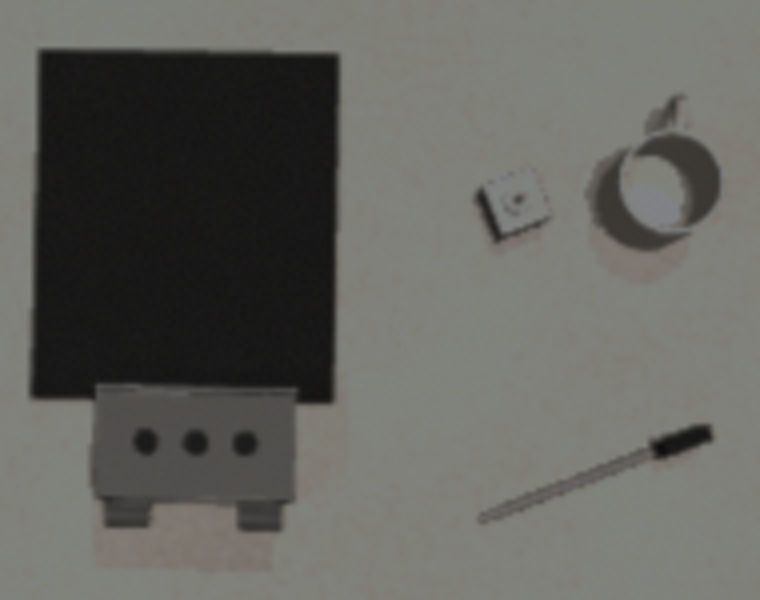

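```bash
python3 - <<'E'
from h import *
import pickle
d=pickle.load(open("top0.pkl","rb"))
A=lambda u,v,z:ray(d,(180+u/4,100+v/4),z)[:2]
B=lambda u,v,z:ray(d,(280+u/4,100+v/4),z)[:2]
print("mat",[B(*p,.012).round(3) for p in [(39,50),(340,55),(334,402),(31,398)]])
print("hous top",[B(*p,.18).round(4) for p in [(97,387),(298,389),(296,501),(93,498)]])
print("bar ends",[A(*p,.056).round(4) for p in [(79,433),(222,463)]])
print("plate",[A(*p,.018).round(4) for p in [(97,333),(267,371),(222,565),(51,524)]])
print("cover knuckle ends",[A(*p,.022).round(4) for p in [(91,556),(168,575)]])
print("pin tip",B(481,520,.005)); print("rod at grip",B(651,452,.005)); print("grip end",B(712,432,.039),B(655,448,.039))
print("mug",B(670,182,.09),"motor",B(516,204,.04),"spool",A(175,190,.05))
E
```

```text
mat [array([0.824, 0.11 ]), array([ 0.823, -0.129]), array([ 0.547, -0.128]), array([0.545, 0.11 ])]
hous top [array([0.5422, 0.0503]), array([ 0.5434, -0.0908]), array([ 0.4649, -0.0906]), array([0.4642, 0.0514])]
bar ends [array([0.5101, 0.3771]), array([0.4892, 0.2659])]
plate [array([0.5914, 0.3755]), array([0.5637, 0.2396]), array([0.4106, 0.2705]), array([0.4399, 0.4066])]
cover knuckle ends [array([0.4155, 0.373 ]), array([0.402 , 0.3119])]
pin tip [ 0.45636955 -0.24537824]
rod at grip [ 0.51235147 -0.37774233]
grip end [ 0.52699477 -0.41630857] [ 0.51385863 -0.37287811]
mug [ 0.71087486 -0.37142624] motor [ 0.70101584 -0.265008  ] spool [0.70100907 0.31034194]
```

```bash
python3 - <<'E'
from h import *
o=ori(np.pi/2)
robot.gripper_to(0.0,20)
print(robot.read_t(),robot.read_gripper_width())
robot.goto([0.39,-0.02,0.19],o); print(robot.read_t(),robot.read_position())
robot.move_l([0.44,-0.02,0.145],o); print(robot.read_t())
robot.move_l([0.50,-0.02,0.145],o,v=0.08); print(robot.read_t(),robot.read_ft_force())
save(get("scene"),"push1",(200,100,440,340),2.4)
E
```

```text
1.7 0.00038396458459022766
3.8583 [ 0.39018168 -0.01961078  0.19006123]
4.4583
5.3583 [-0.60608438 -0.7623367  -0.85824646]
```

View pics/push1.png

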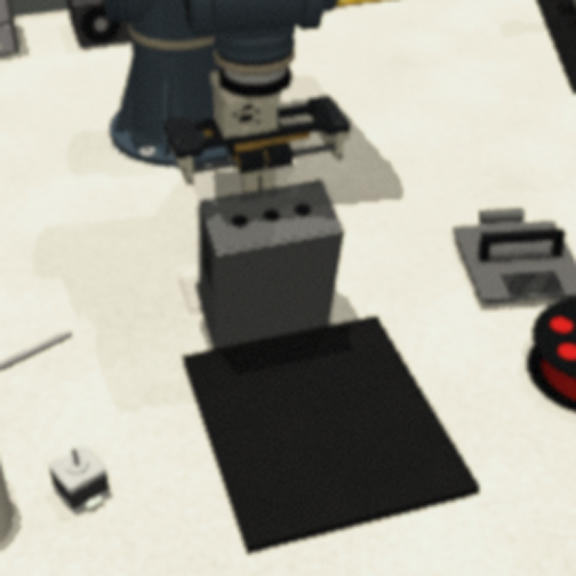

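The picture shows the housing leaning forward over the mat's edge, fingers behind its top (262,185). I'll continue the push.

```bash
python3 - <<'E'
from h import *
o=ori(np.pi/2)
for x in (0.535,0.55,.56):
    robot.move_l([x,-0.02,0.145],o,v=0.06); print(x,robot.read_t(),robot.read_ft_force())
robot.wait(0.4)
save(get("scene"),"push2",(200,100,440,340),2.4)
save(get("top"),"push2t",(270,90,400,250),3.7)
E
```

```text
0.535 6.1417 [-0.2246621  -0.24487843  0.67565765]
0.55 6.5417 [ 0.39078413  1.06397386 -0.00733325]
0.56 6.8583 [-0.58750367  0.51005706  0.37579058]
```

View pics/push2.png

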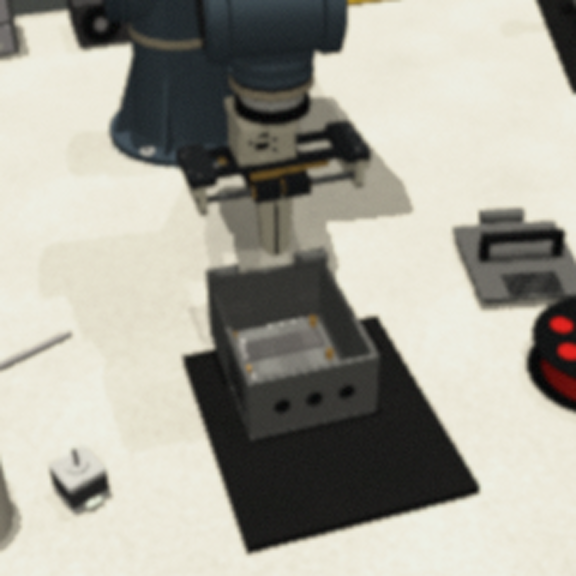

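```bash
python3 - <<'E'
from h import *
import pickle
robot.move_l([0.50,0.05,0.2],ori(np.pi/2),v=0.25)
robot.goto([0.5,0.3215,0.16],ori(-0.197))
robot.gripper_to(0.06,30)
print(robot.read_t(),robot.read_position())
w=get("wrist");pickle.dump(w,open("w1.pkl","wb"));save(w,"w1")
t=get("top");pickle.dump(t,open("t1.pkl","wb"));save(t,"t1",(270,90,400,250),3.7)
s=get("scene");pickle.dump(s,open("s1.pkl","wb"));save(s,"s1",(250,180,390,300),5)
E
```

```text
10.95 [0.49999619 0.32150831 0.15999025]
```

View pics/w1.png

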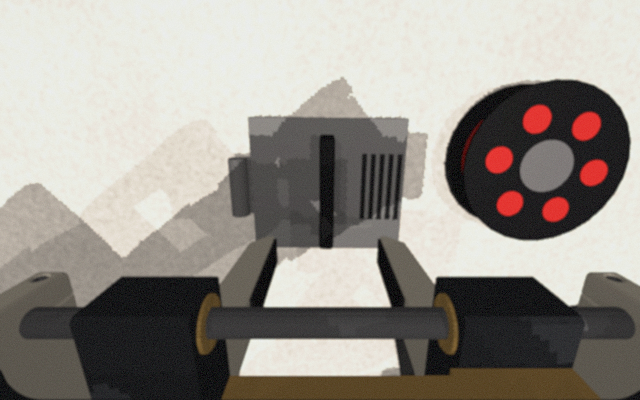

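View pics/t1.png

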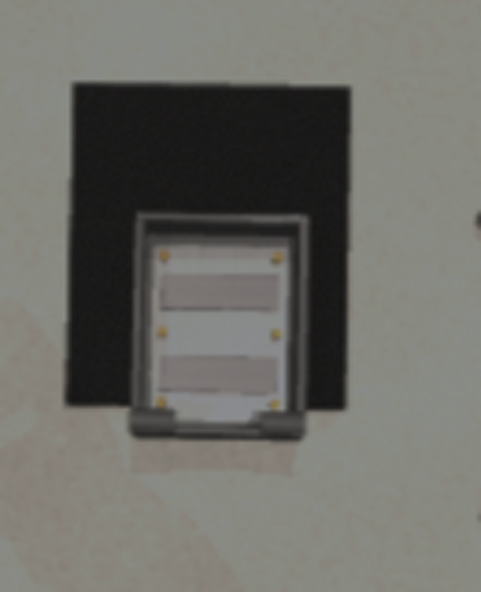

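View pics/s1.png

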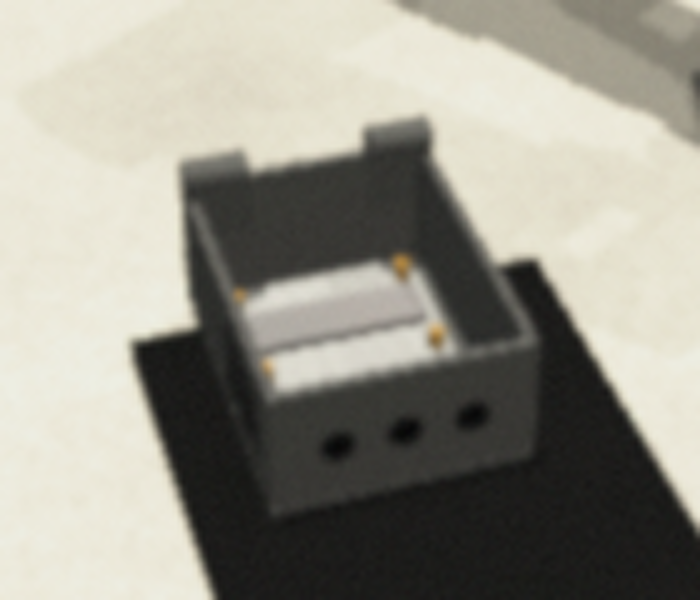

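```bash
python3 - <<'E'
from h import *
import pickle
w=pickle.load(open("w1.pkl","rb"));save(w,"w1c",(220,100,430,260),3.8)
t=pickle.load(open("t1.pkl","rb"))
B=lambda u,v,z:ray(t,(270+u/3.7,90+v/3.7),z)[:2].round(4)
print("rim far",B(137,213,.092),B(308,216,.092)); print("knuckle outer ends",B(130,423,.102),B(306,425,.102))
print("knuckle -x side",B(220,438,.1),"mat",B(73,84,.012),B(66,405,.012),B(347,410,.012))
E
```

```text
rim far [0.6975 0.0493] [ 0.6973 -0.0897]
knuckle outer ends [0.5256 0.0508] [ 0.5267 -0.0902]
knuckle -x side [ 0.5151 -0.0216] mat [0.8231 0.1104] [0.5454 0.1098] [ 0.5456 -0.1294]
```

View pics/w1c.png

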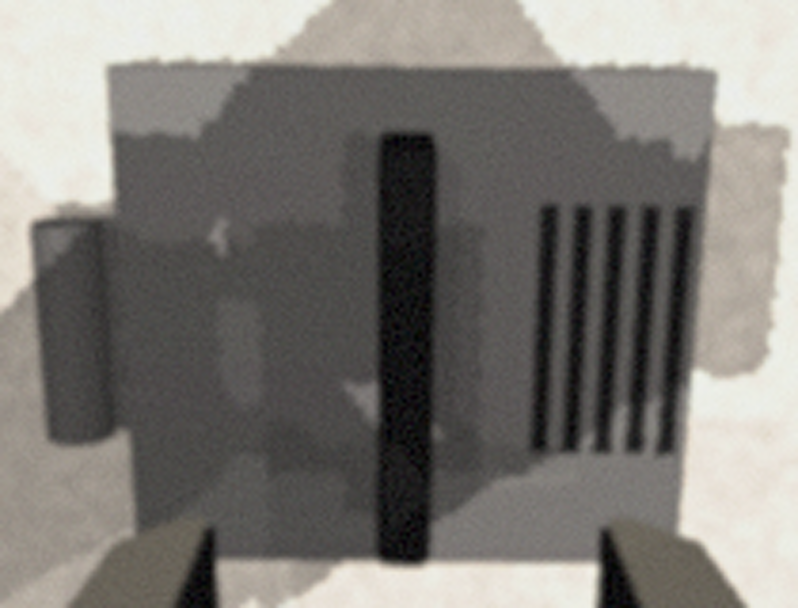

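```bash
python3 - <<'E'
from h import *
import pickle
w=pickle.load(open("w1.pkl","rb"))
A=lambda u,v,z:ray(w,(220+u/3.8,100+v/3.8),z)[:2]
p=dict(bar0=A(407,134,.056),bar1=A(403,562,.056),c0=A(108,65,.018),c1=A(716,71,.018),c2=A(678,558,.018),c3=A(136,558,.018),k0=A(70,219,.025),k1=A(82,441,.025))
for k,v in p.items(): print(k,v.round(4))
for a,b in (("bar0","bar1"),("c1","c2"),("c0","c3"),("k0","k1")):
    e=p[b]-p[a]; print(a,b,np.degrees(np.arctan2(e[1],e[0]))-90, np.hypot(*e),(p[a]+p[b])/2)
E
```

```text
bar0 [0.5122 0.3785]
bar1 [0.4899 0.2729]
c0 [0.4394 0.4077]
c1 [0.5929 0.3753]
c2 [0.5654 0.2404]
c3 [0.4098 0.2717]
k0 [0.4209 0.372 ]
k1 [0.4069 0.3119]
bar0 bar1 -191.90732170693133 0.10791386482676708 [0.50103505 0.32566872]
c1 c2 -191.52909365333346 0.13769526745940538 [0.57913662 0.30783381]
c0 c3 -192.30411677526496 0.1392452583846297 [0.4246032  0.33967513]
k0 k1 -193.13560875006277 0.061694328518365635 [0.41389373 0.34192661]
```

```bash
python3 - <<'E'
from h import *
import pickle
# look at the housing from above first
robot.goto([0.61,0.065,0.25],ori(0)); print(robot.read_t(),robot.read_position())
w=get("wrist");pickle.dump(w,open("w2.pkl","wb"));save(w,"w2",(150,20,520,290),2.1)
E
```

```text
12.225 [0.60962193 0.065914   0.24949814]
```

View pics/w2.png

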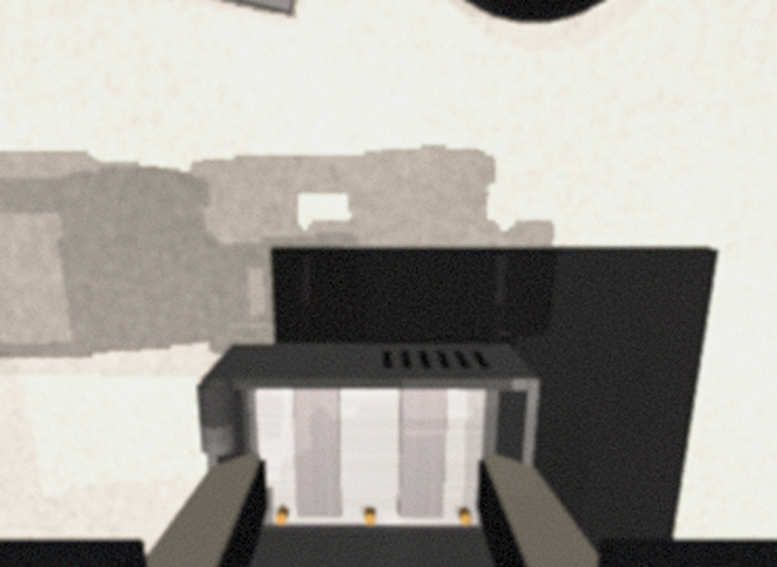

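```bash
python3 - <<'E'
from h import *
import pickle
robot.goto([0.61,-0.08,0.25],ori(0)); robot.wait(0.1);print(robot.read_t(),robot.read_position())
w=get("wrist");pickle.dump(w,open("w3.pkl","wb"));save(w,"w3",(190,60,450,250),3)
E
```

```text
13.0083 [ 0.61009219 -0.07848938  0.24989502]
```

View pics/w3.png

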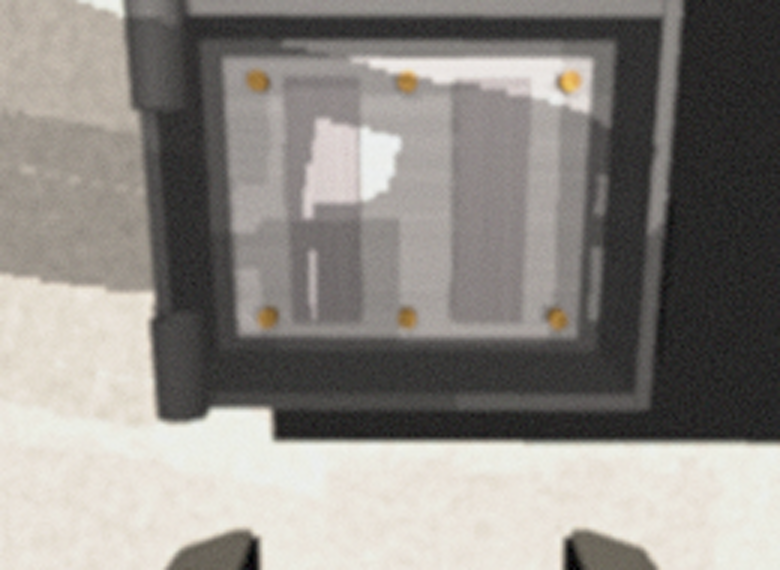

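```bash
python3 - <<'E'
from h import *
import pickle
w=pickle.load(open("w3.pkl","rb"))
A=lambda u,v,z:ray(w,(190+u/3,60+v/3),z)[:2].round(4)
print("rim -y far outer corner",A(652,410,.092)); print("far outer edge upper",A(684,5,.092))
print("rim -y edge outer near knuckle",A(212,408,.092)); print("rim -y inner wall far",A(640,393,.092),"+y inner",A(670,17,.092),A(190,14,.092))
for n,u,v in (("k+ inner",160,108),("k- inner",178,313),("k- outer",184,418)): print(n,A(u,v,.102),A(u,v,.108))
w=pickle.load(open("w2.pkl","rb"))
A=lambda u,v,z:ray(w,(150+u/2.1,20+v/2.1),z)[:2].round(4)
print("w2: +y far corner",A(540,380,.092), "k+ outer", A(216,383,.102),"k+ inner",A(219,453,.102), "+y inner rim",A(250,388,.092),A(525,388,.092))
print("mat corners",A(273,248,.012),A(716,249,.012))
E
```

```text
rim -y far outer corner [ 0.6998 -0.0916]
far outer edge upper [0.6997 0.046 ]
rim -y edge outer near knuckle [ 0.5368 -0.0909]
rim -y inner wall far [ 0.6949 -0.0851] +y inner [0.6954 0.0424] [0.5381 0.0433]
k+ inner [0.5286 0.0138] [0.5301 0.0136]
k- inner [ 0.5294 -0.0537] [ 0.531  -0.0526]
k- outer [ 0.5288 -0.0918] [ 0.5303 -0.09  ]
w2: +y far corner [0.6993 0.0478] k+ outer [0.5297 0.0494] k+ inner [0.5285 0.0103] +y inner rim [0.5451 0.0435] [0.6916 0.0434]
mat corners [0.5485 0.1096] [0.8243 0.1087]
```

```bash
python3 - <<'E'
from h import *
import pickle
o=ori(-0.209)
robot.goto([0.501,0.3236,0.10],o)
robot.move_l([0.501,0.3236,0.031],o,v=0.1)
print(robot.read_t(),robot.read_ft_force())
print(robot.gripper_to(0.0,40),robot.read_gripper_width())
robot.move_l([0.501,0.3236,0.16],o,v=0.15)
print(robot.read_t(),robot.read_ft_force(),robot.read_gripper_width())
robot.goto([0.618,0.1,0.19],ori(0)); robot.wait(.1)
w=get("wrist");pickle.dump(w,open("w4.pkl","wb"));save(w,"w4",(150,20,520,290),2.1)
s=get("scene");pickle.dump(s,open("s4.pkl","wb"));save(s,"s4",(240,80,480,300),2.7)
t=get("top");pickle.dump(t,open("t4.pkl","wb"));save(t,"t4",(220,80,400,250),3.5)
print(robot.read_t())
E
```

```text
15.5333 [ 0.11061755  0.08812685 -0.03245329]
False 0.013041984303920272
17.3333 [ 0.55046057  0.71493017 -3.12140745] 0.013726782218799562
18.5833
```

View pics/w4.png

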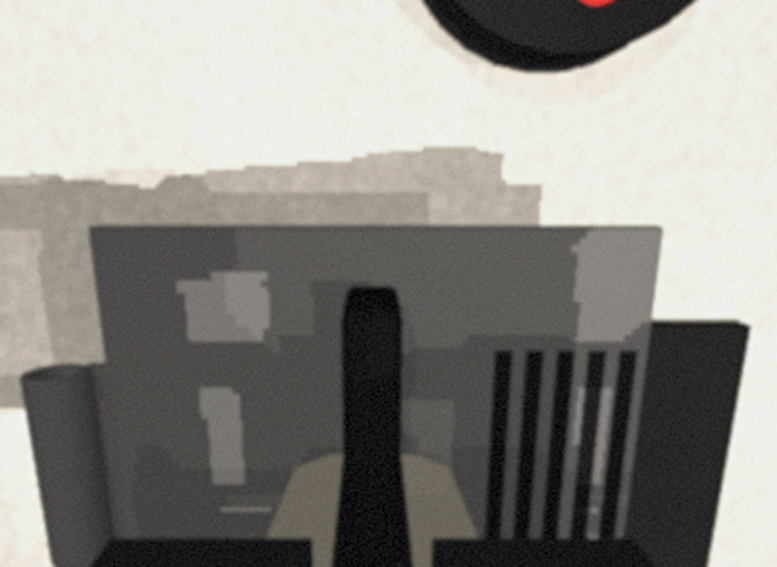

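View pics/s4.png

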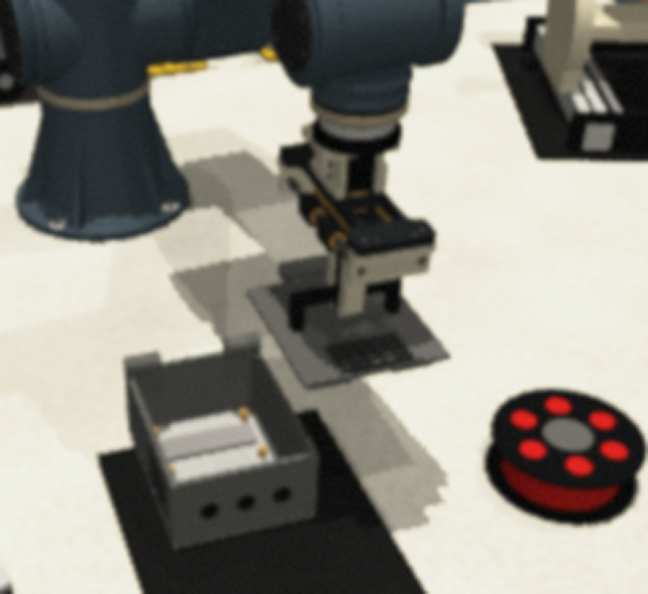

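```bash
python3 - <<'E'
from h import *
import pickle
w=pickle.load(open("w4.pkl","rb"));p=np.array(w["p"]);print(p,w["rv"],ori(0))
A=lambda u,v,z:(ray(w,(150+u/2.1,20+v/2.1),z)-p).round(4)
zb=p[2]+.019
print("bar end +y (54)",A(373,290,zb+.006)); print("plate corners (-78,70),(80,70)",A(91,228,zb-.032),A(661,228,zb-.032))
print("knuckle end y(30)",A(60,372,zb-.022))
E
```

```text
[0.61747816 0.10138858 0.18965963] [-1.21021829  1.20879606 -1.20778262] [-1.20919958  1.20919958 -1.20919958]
bar end +y (54) [0.0007 0.0583 0.025 ]
plate corners (-78,70),(80,70) [-0.0767  0.0694 -0.013 ] [ 0.0798  0.0694 -0.013 ]
knuckle end y(30) [-0.086   0.0312 -0.003 ]
```

View pics/t4.png

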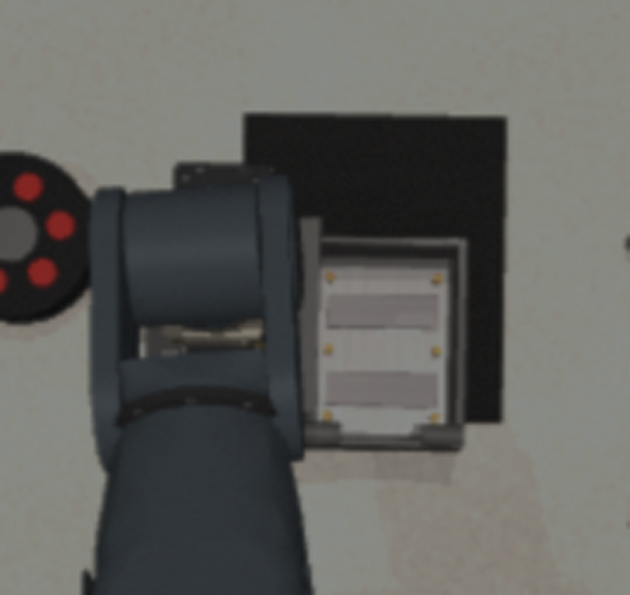

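```bash
python3 - <<'E'
from h import *
o=ori(0); X,Y=.6185,-.0205
robot.goto([X,Y,0.17],o)
robot.move_l([X,Y,0.135],o); robot.wait(0.1)
f0=robot.read_ft_force();print(robot.read_t(),robot.read_position(),f0)
for z in (.128,.124,.120,.117,.114,.112):
    robot.move_l([X,Y,z],o,v=0.04); f=robot.read_ft_force()-f0; print(z,robot.read_position().round(4),f.round(1),robot.read_wrist_torque().round(2),robot.read_t())
    if abs(f).max()>12: break
save(get("wrist"),"w5",(150,20,520,290),2.1)
save(get("scene"),"s5",(240,120,420,300),3.3)
E
```

```text
19.625 [ 0.61912356 -0.02000868  0.13613554] [ 0.83891036  0.33035522 -2.43419503]
0.128 [ 0.6184 -0.0205  0.1279] [-1.5 -1.   0.2] [-0.1   0.04 -0.  ] 19.95
0.124 [ 0.6184 -0.0205  0.1237] [-1.1 -0.1 -0.5] [-0.1   0.08 -0.01] 20.2
0.12 [ 0.6183 -0.0205  0.1197] [-0.8 -1.2  0.4] [-0.08  0.05 -0.02] 20.45
0.117 [ 0.6184 -0.0205  0.1168] [-0.8 -0.3 -0.9] [-0.06  0.05 -0.04] 20.7
0.114 [ 0.6184 -0.0205  0.1138] [-1.2 -0.2  0.3] [-0.03  0.05 -0.02] 20.95
0.112 [ 0.6184 -0.0205  0.1119] [-0.  -0.5 -0.6] [-0.11  0.08  0.02] 21.2
```

View pics/w5.png

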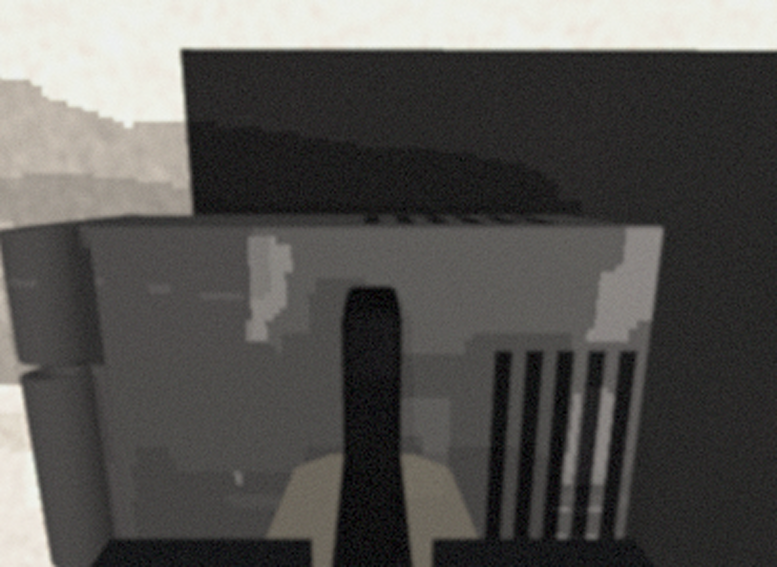

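View pics/s5.png

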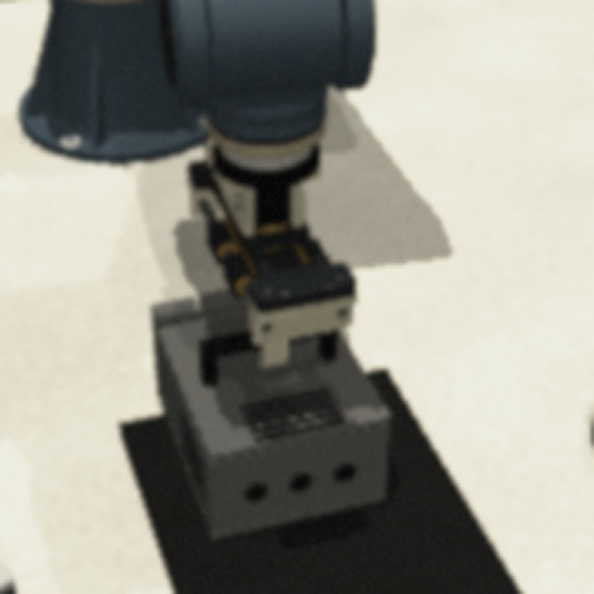

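```bash
python3 - <<'E'
from h import *
import pickle
o=ori(0); X,Y=.6175,-.0205
robot.move_l([X,Y,0.111],o,v=0.03); print(robot.read_ft_force())
robot.gripper_to(0.05,30)
robot.move_l([X,Y,0.19],o,v=0.2)
w=get("wrist");pickle.dump(w,open("w6.pkl","wb"));save(w,"w6",(150,20,520,290),2.1)
print(robot.read_t())
robot.goto([0.515,-0.39,0.15],ori(0.40)); robot.wait(.1)
w=get("wrist");pickle.dump(w,open("w7.pkl","wb"));save(w,"w7",(150,20,520,290),2.1)
t=get("top");pickle.dump(t,open("t7.pkl","wb"));save(t,"t7",(270,90,400,250),3.7)
print(robot.read_t(),robot.read_position())
E
```

```text
[ 0.63888763  0.31757159 -2.64293555]
22.9167
24.55 [ 0.51550902 -0.38930838  0.15008766]
```

View pics/w6.png

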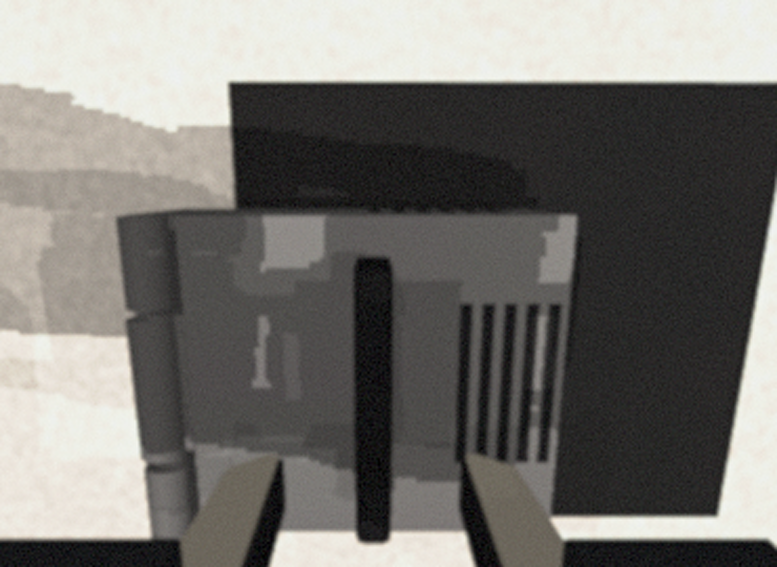

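View pics/w7.png

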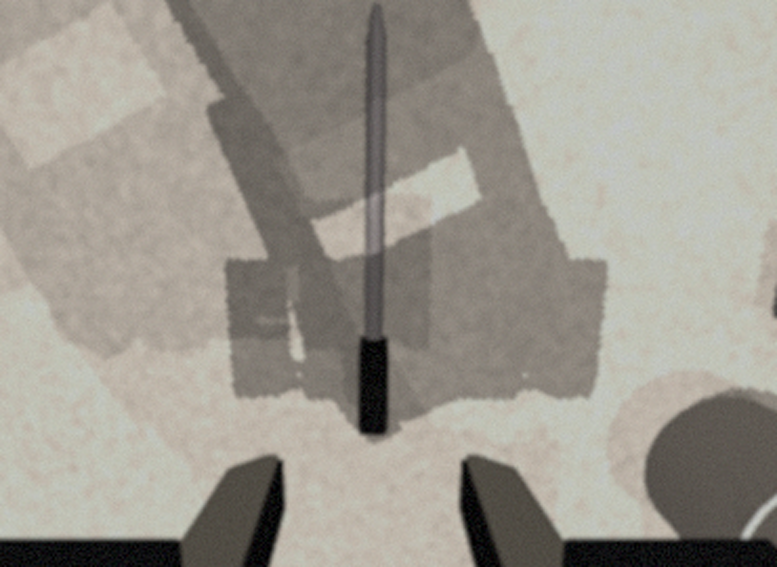

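View pics/t7.png

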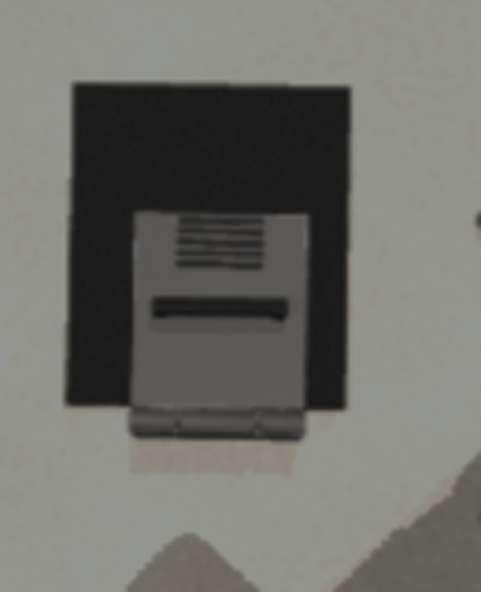

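```bash
python3 - <<'E'
from h import *
import pickle
w=pickle.load(open("w7.pkl","rb"))
A=lambda u,v,z:ray(w,(150+u/2.1,20+v/2.1),z)[:2]
tip=A(376.5,4,.005); r1=A(374.5,330,.005); sh=A(373,338,.0); e=A(373,434,.039)
dv=tip-r1; dv/=np.hypot(*dv); print(tip,r1,sh,e,np.degrees(np.arctan2(dv[1],dv[0])))
print("grip from tip",tip-170*dv*1e-3,"from sh",sh-.022*dv,"from end",e+.018*dv, "dist tip-end",np.hypot(*(tip-e)))
w=pickle.load(open("w6.pkl","rb"));p=w["p"];print(p)
B=lambda u,v,z:ray(w,(150+u/2.1,20+v/2.1),z)[:2].round(4)
print("gaps",B(155,315,.11),B(167,462,.11)); print("bar",B(374,259,.136)); print("plate far corners",B(577,213,.098),B(553,530,.098))
print("knuckle axis cols: cover",B(153,318,.1115),B(163,455,.1115),[ (B(l,v,.102),B(r,v,.102)) for l,r,v in ((120,175,220),(130,182,325),(143,188,455))])
E
```

```text
[ 0.45701364 -0.24474573] [ 0.51246192 -0.37774792] [ 0.51383176 -0.38287202] [ 0.52809422 -0.41682989] 112.63113275161543
grip from tip [ 0.52242911 -0.40165594] from sh [ 0.5222973  -0.40317805] from end [ 0.52116787 -0.40021587] dist tip-end 0.18618649276150503
[ 0.61706863 -0.02048439  0.18915458]
gaps [0.5328 0.0119] [ 0.5316 -0.0506]
bar [0.6183 0.0362]
plate far corners [0.6978 0.0497] [ 0.6998 -0.0898]
knuckle axis cols: cover [0.5324 0.011 ] [ 0.5308 -0.0467] [(array([0.5203, 0.0476]), array([0.5415, 0.0475])), (array([0.5195, 0.0062]), array([0.5406, 0.0062])), (array([ 0.5187, -0.0509]), array([ 0.5382, -0.0509]))]
```

```bash
python3 - <<'E'
from h import *
import pickle
o=ori(0.394); g=[.5222,-.4016]
robot.move_l([*g,.05],o,v=0.15)
robot.move_l([*g,.005],o,v=0.06); print(robot.read_t(),robot.read_ft_force(),robot.read_position())
robot.gripper_to(0.0,60); print(robot.read_gripper_width())
robot.move_l([*g,.13],o,v=0.12); print(robot.read_t(),robot.read_gripper_width())
robot.goto([.528,-.285,.13],ori(0))
robot.move_l([.528,-.285,.102],ori(0)); robot.wait(.2)
for n in ("scene","top","wrist"):
    d=get(n);pickle.dump(d,open(n+"8.pkl","wb"))
    save(d,n+"8",dict(scene=(180,170,380,300),top=(290,160,400,270),wrist=(0,0,640,400))[n],dict(scene=4,top=5,wrist=1.2)[n])
print(robot.read_t(),robot.read_position(),robot.read_gripper_width(),robot.read_ft_force())
E
```

```text
26.275 [ 0.06881335 -0.1743212  -0.27693319] [ 0.52238496 -0.40173436  0.00528254]
0.013799485041678838
28.1333 0.01402298106100106
29.4 [ 0.52820449 -0.28518434  0.10252627] 0.013822011806658527 [ 0.19432858  1.29886997 -1.01674082]
```

View pics/scene8.png

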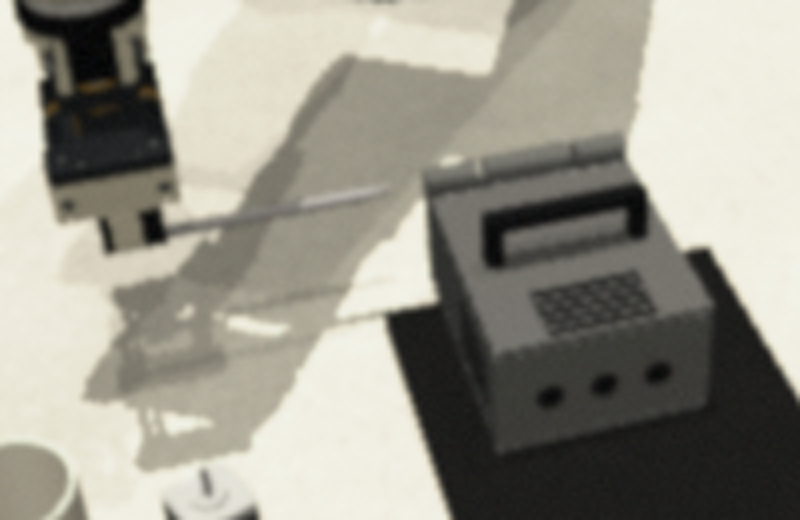

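View pics/top8.png

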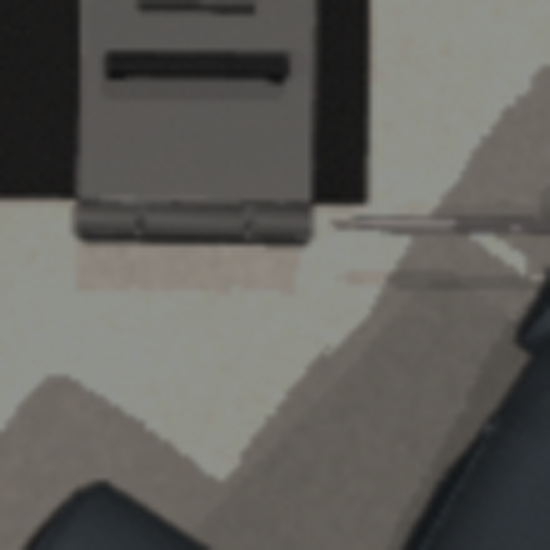

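View pics/wrist8.png

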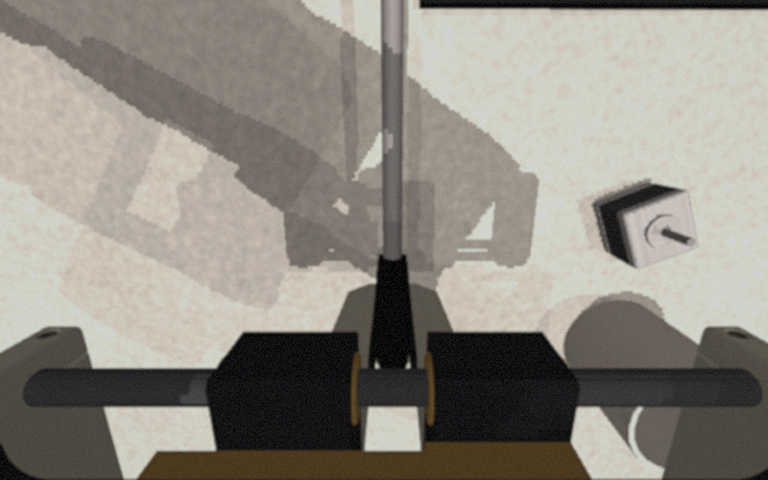

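```bash
python3 - <<'E'
from h import *
import pickle
s=pickle.load(open("scene8.pkl","rb"))
P=[[.528,-.115,.102],[.528,-.215,.102],[.528,-.0905,.1115],[.528,.0495,.1115],[.528,-.0905,.0925],[.5185,-.0905,.102],[.5375,-.0905,.102]]
print(((proj(s,P)-[180,170])*4).round(0))
t=pickle.load(open("top8.pkl","rb"))
P=[[.528,-.115,.102],[.528,-.215,.102],[.5185,-.0905,.102],[.5375,-.0905,.102]]
print(((proj(t,P)-[290,160])*5).round(0))
save(s,"scene8b",(260,195,345,235),9)
E
```

```text
[[384. 188.]
 [234. 217.]
 [419. 170.]
 [618. 132.]
 [421. 192.]
 [417. 173.]
 [423. 189.]]
[[356. 223.]
 [525. 226.]
 [314. 238.]
 [314. 206.]]
```

View pics/scene8b.png

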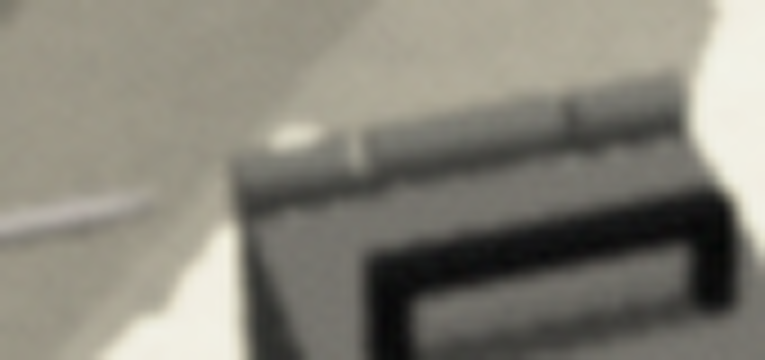

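```bash
python3 - <<'E'
from h import *
o=ori(0); f0=robot.read_ft_force()
for y in [-.275,-.262,-.25,-.235,-.22]:
    robot.move_l([.528,y,.102],o,v=0.05); f=robot.read_ft_force()-f0; print(y,robot.read_position().round(4),f.round(1),robot.read_wrist_torque().round(2),robot.read_t())
    if abs(f).max()>8: break
s=get("scene");save(s,"scene9",(180,170,380,300),4)
t=get("top");save(t,"top9",(290,160,400,270),5)
E
```

```text
-0.275 [ 0.5281 -0.2746  0.1021] [ 0.7 -0.8  0.8] [-0.11  0.05  0.01] 29.75
-0.262 [ 0.5281 -0.2617  0.1021] [-0.1 -1.4  0.8] [-0.11  0.1  -0.  ] 30.1583
-0.25 [ 0.5281 -0.2497  0.102 ] [ 0.6 -1.8  0.4] [-0.16  0.01  0.01] 30.55
-0.235 [ 0.5281 -0.2348  0.1021] [ 0.  -1.2  0.7] [-0.11  0.1   0.03] 31.0
-0.22 [ 0.5281 -0.2198  0.1021] [ 0.1 -1.8  1. ] [-0.08  0.06  0.03] 31.45
```

View pics/scene9.png

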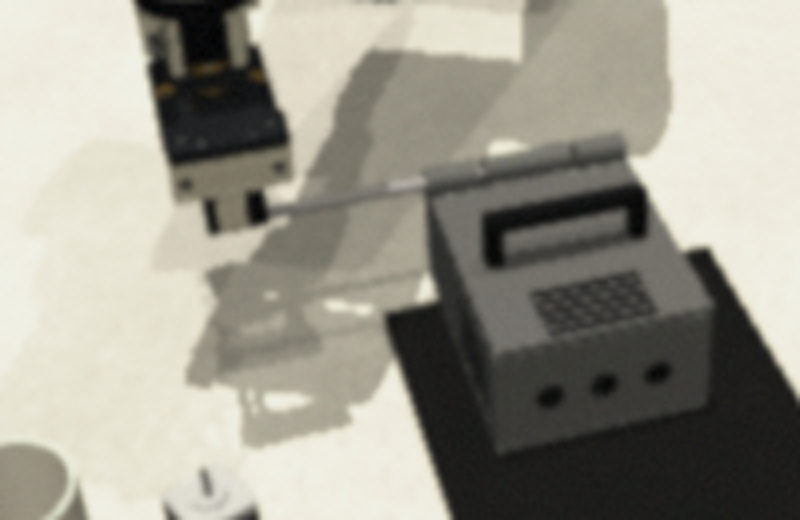

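View pics/top9.png

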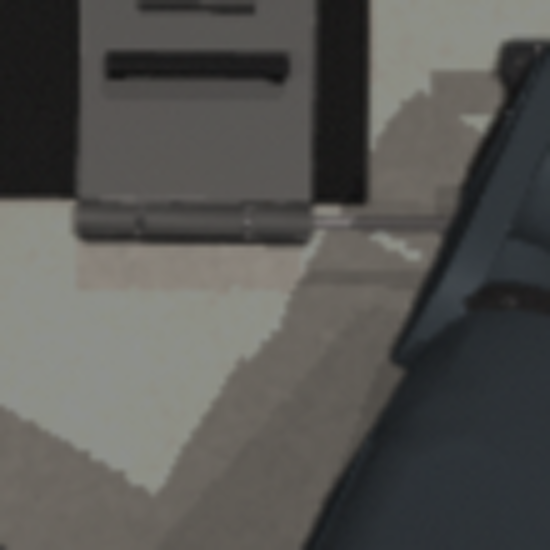

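The rod enters the first knuckle freely (scene 425,182; top 312,220), with no force. I'll continue the insertion.

```bash
python3 - <<'E'
from h import *
o=ori(0); f0=robot.read_ft_force()
for y in [-.205,-.19,-.175,-.16,-.145,-.13,-.122,-.118,-.116,-.114,-.1125,-.111,-.1095,-.108]:
    robot.move_l([.528,y,.102],o,v=0.05); f=robot.read_ft_force()-f0; print(y,robot.read_position().round(4),f.round(1),robot.read_wrist_torque().round(2),robot.read_t())
    if abs(f).max()>6: break
print(robot.read_gripper_width())
s=get("scene");save(s,"scene10",(180,170,380,300),4)
t=get("top");save(t,"top10",(290,160,400,270),5)
save(get("wrist"),"wrist10",None,1.2)
E
```

```text
-0.205 [ 0.528  -0.2047  0.102 ] [ 0.3  1.2 -0.2] [-0.06  0.05 -0.01] 32.0
-0.19 [ 0.5281 -0.1898  0.102 ] [0.3 1.7 0.5] [-0.11  0.01 -0.03] 32.45
-0.175 [ 0.528  -0.1748  0.102 ] [-0.2  1.4 -0.4] [-0.11  0.08 -0.04] 32.9
-0.16 [ 0.5281 -0.1597  0.102 ] [ 0.5  1.3 -0.4] [-0.06  0.06  0.01] 33.35
-0.145 [ 0.528  -0.1447  0.102 ] [2.3 0.9 0.6] [-0.11  0.07 -0.08] 33.8
-0.13 [ 0.5281 -0.1297  0.102 ] [0.4 1.  0.6] [-0.12  0.03 -0.04] 34.25
-0.122 [ 0.528  -0.1217  0.102 ] [0.8 0.3 0.1] [-0.13  0.08  0.06] 34.5583
-0.118 [ 0.528  -0.1178  0.102 ] [0.4 0.5 0.3] [-0.1   0.03 -0.01] 34.8083
-0.116 [ 0.528  -0.1159  0.102 ] [-0.2  0.4  0.2] [-0.11  0.09 -0.03] 35.0583
-0.114 [ 0.528  -0.1139  0.102 ] [0.3 0.7 0.6] [-0.11  0.06  0.  ] 35.3083
-0.1125 [ 0.5279 -0.1126  0.102 ] [-0.8 -1.2  0.5] [-0.41  0.21  0.04] 35.5583
-0.111 [ 0.5278 -0.1112  0.102 ] [-1.4 -3.6  1.2] [-0.78  0.56 -0.05] 35.8083
-0.1095 [ 0.5279 -0.1096  0.102 ] [-1.9 -2.3  0.5] [-0.83  0.46 -0.09] 36.0583
-0.108 [ 0.528  -0.1081  0.1019] [-2.  -3.2  0.3] [-0.83  0.41 -0.24] 36.3083
0.013681852012844052
```

View pics/scene10.png

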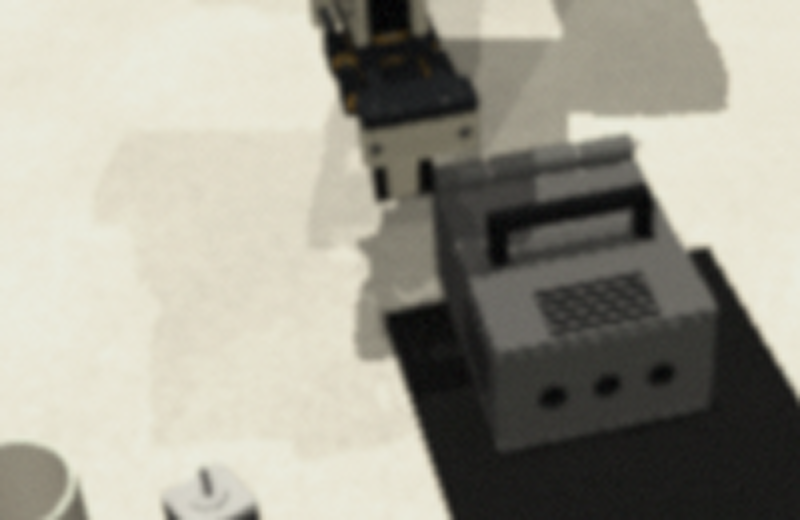

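View pics/wrist10.png

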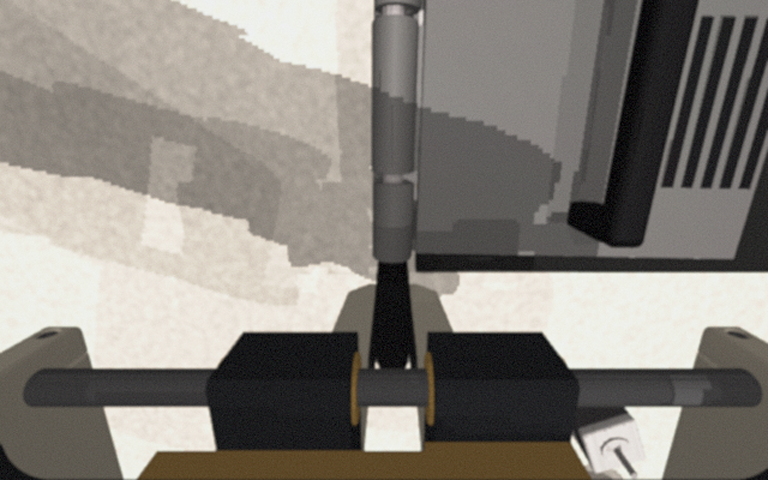

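```bash
python3 - <<'E'
from h import *
import pickle
o=ori(0)
robot.gripper_to(0.045); print(robot.read_ft_force())
robot.move_l([.528,-.108,.2],o,v=0.12)
robot.goto([.45,-.32,.25],o); robot.wait(.3)
print(robot.read_t())
t=get("top");pickle.dump(t,open("t11.pkl","wb"));save(t,"t11",(290,130,400,250),5)
s=get("scene");pickle.dump(s,open("s11.pkl","wb"));save(s,"s11",(270,190,370,280),7)
E
```

```text
[0.06939391 0.82431078 0.2057801 ]
39.3583
```

View pics/t11.png

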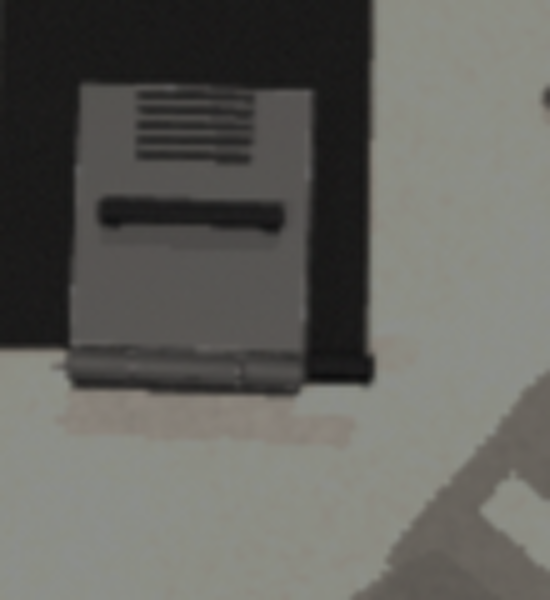

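View pics/s11.png

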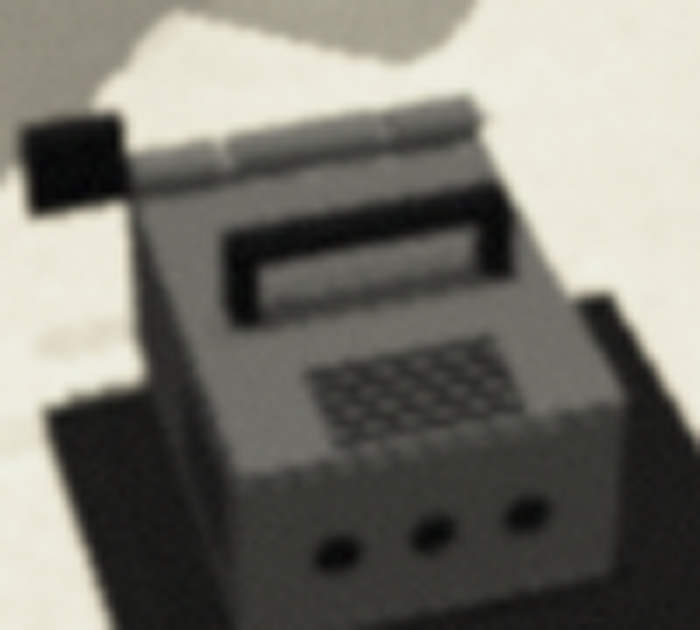

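```bash
python3 - <<'E'
from h import *
import pickle
robot.goto([.53,-.1,.25],ori(0)); robot.wait(.2)
t=get("wrist");pickle.dump(t,open("w12.pkl","wb"));save(t,"w12",(250,10,450,210),3)
print(robot.read_t())
E
```

```text
40.6417
```

View pics/w12.png

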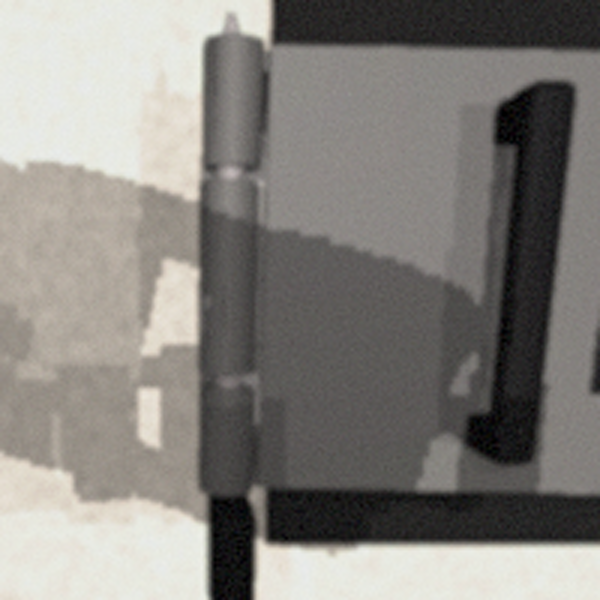

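The close-up shows the cover knuckle within about 1 mm of centre (gaps at rows 172 and 381), the tip protruding about 7 mm at (232,20), and the grip shoulder against the end knuckle at (230,495).

```bash
python3 - <<'E'
from h import *
print(robot.read_qvel().round(3),robot.read_t()); print(order.job_done())
E
```

```text
[ 0.007 -0.    -0.001  0.001  0.     0.001] 40.6417
the job is handed in; nothing more can be done
None
```

The cover is refitted and I handed the job in at about 40.6 s of the 69 s allowed. No verdict is reported back.

- **Housing:** I pushed it over the mat's edge at its top rim with shut fingers, and it fell onto its back with the open side up.
- **Cover:** I carried it by its handle and lowered it in without measurable contact force. In the last wrist picture its knuckle sits between the housing's two, about 1 mm off centre.
- **Pin:** It went through all three knuckles with only about 2 N of force. In that picture its tip sticks out about 7 mm (8 mm expected) and the grip's shoulder touches the end knuckle.
- **Robot:** The gripper was open and about 0.1 m clear above the parts at hand-in.

**Worth knowing:**
- **Final push:** The last push on the pin, about 3 N, slid the housing roughly 4 mm along the mat and turned it slightly.
- **Camera agreement:** The cameras differed by 2–3 mm on some positions. The scene view suggested a larger cover offset along the hinge than the closer wrist view, which I relied on.
- **Bystanders:** I did not measure their positions at the end. Nothing came near them in the pictures.

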